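Refit the weighing tray on the kitchen scale

TASK

The scale's weighing tray has been washed: lift it by its handle, set it back on the scale with its open pouring side over the display, and press it down past the two spring catches (it goes in best when held level by the handle) until it has snapped fully home, sitting square on all three balls. Do not drop it onto the scale from above, leave the other things on the worktop where they stand, and let go at the end.

Things in the scene. Friction and masses are not known exactly. Their poses are not given: they have to be found in the camera images.
- scale: Grey kitchen scale, fixed to the worktop; housing 195 x 208 x 28 mm with a dark plate let into its top (top at z = 30 mm). Origin on the worktop under the middle of where the tray belongs; x points from the display end to the back (housing from x = -120 to +75 mm), z up. The blank display with a round button either side of it lies at x = -96 mm.
- scale_seat (a point): Point at (0, 0, 43.3) mm in the scale's frame, same axes: the tray's origin lies here, with the tray's x along the scale's x, when the tray is home.
- scale_ball (a point): Centre of the front one of three polished steel balls, 16 mm across, that stand on studs on the scale, centres 42 mm up, at (x, y) = (-45, 0), (35, 35) and (35, -35) mm in the scale's frame.
- scale_catch (a point): Middle between the scale's two sprung catches, at (-5, 0, 67.3) mm in its frame. Two posts (30 x 12 mm, top 82 mm up) at x = -5, y = +-92 mm each carry on their inner side a round-ended steel bar, 8 mm thick and 36 mm long, lying along x; the gap between the free bars is 120 mm. Each yields outwards by up to 17 mm and pushes with 1.25 N at rest, 0.2 N more per mm.
- tray: Loose aluminium weighing tray, 0.26 to 0.44 kg, 130 (x) x 110 (y) x 63 mm with the handle, standing upright. Origin at the centre of its underside; x points from its open pouring side to its back, z up. Slab top at 18 mm; a rim up to 28 mm on the left, right and back sides only.
- tray_groove (a point): Point under the tray, at (-45, 0, 0) mm in its frame, that goes over the front ball. The underside has three 90-degree V grooves, 20 mm wide, 10 mm deep: one along x (y = 0, x = -65 to -25 mm, open at the front), two along y (x = 35 mm, |y| = 15 to 55 mm, open at the sides). A groove draws in its ball from up to 7 mm off. If the balls miss the grooves the tray stands 7 mm too high.
- tray_ridge (a point): Middle between the ridges on the tray's sides, (-5, 0, 14) mm in its frame: 45-degree ridges, x = -30 to 20 mm, 138 mm over both. Lowered on the scale they meet the catch bars up to 21 mm above home; 2 to 8 N of push takes them past, and over the last 7 mm the springs pull the tray down and, once let go, centre it. Pushed there while not held level, it may tip and stick with one ridge past.
- tray_handle (a point): Centre of the wooden bridge handle, at (0, 0, 56) mm in the tray's frame, same axes: a bar along x, 84 mm long, 14 mm wide (y) and 14 mm high, top at 63 mm, on two posts at x = +-34 mm, with 31 mm free under it.
- white_mug: Bystander: off-white mug, 85 mm high, origin under its centre.
- shaker: Bystander: salt shaker, 44 mm across, 90 mm high, origin under its centre.
- glass: Bystander: clear tumbler, 69 mm across, 104 mm high, origin under its centre.
- coaster: Bystander: flat square coaster, 98 x 98 x 6 mm, origin under its centre.
Not all that is in view belongs to the job. Leave any orange look-alike of the tray alone.

How it is judged:
At the end, for the whole second after the job is handed in: The tray is at rest and home on the three balls: its origin within 3 mm sideways and 2.5 mm in height of the seat point, its x axis along the scale's x within 0.04 rad (open side at the display), level within 0.03 rad (horizontal distance between tray and scale_seat below 0.003 m and z of tray in the frame of scale_seat between -0.0025 and 0.0025 m and angle between the x axis of tray and the x axis of scale_seat, either way round below 0.04 rad and angle between tray's own z axis and vertical below 0.03 rad and linear speed of tray below 0.02 m/s); the robot touches nothing.
It fails at once if the tray is dropped from more than 30 mm above its seat (height (world z) of tray above 0.075 m and linear speed of tray above 0.2 m/s and contact force between the fingers and tray below 0.1 N).
It fails at once if a bystander (mug, shaker, glass or coaster) is moved more than 30 mm (distance of any of white_mug, shaker, glass, coaster from where it was at the start of the episode above 0.03 m).
It also fails if it takes over 45 s, if anything falls off the work surface, if the arm or the gripper's body presses on something with over 40 N, if the wrist force passes 120 N, or if a joint passes its speed limit or range.

ROBOT

A 6-joint arm with a two-finger parallel gripper is mounted at the origin on a cart in front of the work surface, level with it; the furniture and walls round the work are solid. World frame = base frame: x ahead of the robot, y to its left, z up, the work surface at z = 0. Lengths are in m, angles in rad, forces in N, time in s.
With the tool pointing down it reaches from about 0.375 to 0.925 m from the base axis. Payload 5.7 kg.
Tool frame: the origin (TCP) lies at the very end of the fingers, on their centre line; the grasp point (between the pads) lies 19 mm behind it; y points along the fingers, z is the direction in which the jaws open and shut, and the axes are right-handed (so a half turn about y gives the same grasp; the last joint's range is limited). The gripper opens to 85 mm and grips with 20 to 120 N. Pads are 22 mm wide; open, the fingers measure 114 mm over their backs; the gripper's body (76 mm by 85 mm) begins 54 mm behind the grasp point. The pads swing forward as they close: fully open they stand 13 mm farther back than shut.
Start: joints at [-1.443, 0.359, 1.51, -0, 1.272, -0.115], TCP at [0.144, -0.582, 0.231] pointing down, gripper open.
Joint ranges: [-2.97, 2.97], [-1.01, 2.36], [0.21, 2.38], [-0.96, 4.11], [0.2, 2.71], [-2.98, 2.98]. Speed limits (rad/s): [2.39, 2.39, 3.14, 3.14, 3.14, 3.14].

INTERFACE

Orientations are given as a unit quaternion [x, y, z, w].
In Python, from rig import bot gives the robot as it stands. The module is installed in compiled form; this text tells all that it offers.
- The arm moves only by the tool drive_tool, never from a script. Its argument "commands" is a list that holds one entry, the list of rows, each a list of 5 numbers: the finger opening in mm, from 0 to 85.4, then the shift along the tool's x, y, z in units of 25 mm (1.0 is 25 mm), then the turn about the tool's y in units of 6 degrees (1.0 is 6 degrees). A call has 1 to 20 rows; each row is the pose to reach, as a shift and turn from the pose commanded when the call began, along the tool's axes at that moment; what a row does not reach only later rows make up. A row lasts 1/12 s, in which the tool goes at most 41.7 mm and 7.16 degrees, less where a joint would pass 70% of its speed; a pose out of reach is approached as far as the arm can. A call with a gripper value outside its range is refused whole. The fingers move at their own pace and stop on an object; the grip force is fixed at half the most. Time passes only in rows, so rows that repeat a pose let the fingers close. It gives the time, the measured TCP pose, the force and the opening at its end, in the units of the state.
- bot.read_state(): the state, without advancing time (a new reading comes with each control period).
- bot.camera(name): name is "side" or "top"; returns a dict with "image" (420x560x3 uint8, red, green, blue), "intrinsics" (3x3 intrinsics, pixels), "world_to_cam" (4x4, takes a point from world to camera coordinates). Camera axes: x right, y down, z forward; pixel columns grow to the right and rows downward; lengths in m; the calibration is good to about 2 mm. A picture is of the moment at which its call begins. There is no depth.
- bot.job_done(): hands the job in, once; it reports no verdict.
The state is a dict: "time": time; "qpos": joint angles; "dq": joint speeds; "tau": joint torques, N m; "ee_pos": TCP position; "orientation": TCP orientation; "force": force on the tool from outside, world axes, zero at the start; "torque": the same for the moment, N m; "finger_gap": opening from 0.0 (shut) to 1.0 (fully open).
Only numpy, scipy, OpenCV 4.12 (cv2) and the standard library are available. Lean on these libraries where they do the work, as an engineer would, in place of code of your own. Each camera call takes 0.05 s, during which the arm holds its last target. There are 200 camera calls.

## Working session

There is one attempt and no reset: what is moved stays moved. The work goes in short steps, Python scripts to look and compute and a tool call to move; the robot and the scene stay as the last step left them, time stands still between calls to the robot, and variables do not carry over. Pictures are saved under pics/ and viewed, about 8 in all and at most 12, crops included, and the job is handed in when it is done.

Besides the shell and the picture viewer there is one more tool, called after "Emit:" as name(argument=value, ...), one argument or row to a line, values as JSON. drive_tool: Moves the arm, as the interface text tells. Its arguments: {"type":"object","properties":{"commands":{"type":"array","items":{"type":"array","items":{"type":"array","items":{"type":"number"}}}}},"required":["commands"]}

```bash
mkdir -p pics; python3 - <<'E'
from rig import bot
import cv2,numpy as np
np.set_printoptions(precision=4,suppress=True)
for n in ("top","side"):
    c=bot.camera(n); cv2.imwrite(f"pics/{n}0.png",c["image"][:,:,::-1]); np.savez(f"{n}.npz",K=c["intrinsics"],T=c["world_to_cam"])
    print(n,c["intrinsics"],c["world_to_cam"])
s=bot.read_state(); print(s)
E
```

```text
top [[536.2513   0.     270.7564]
 [  0.     536.2513 205.347 ]
 [  0.       0.       1.    ]] [[-0.0232 -0.9997 -0.0107 -0.0722]
 [-0.9918  0.0243 -0.1253  0.6106]
 [ 0.1255  0.0077 -0.9921  1.3467]
 [ 0.      0.      0.      1.    ]]
side [[383.6666   0.     272.1062]
 [  0.     383.6666 207.8125]
 [  0.       0.       1.    ]] [[-0.828  -0.5606  0.0073  0.4323]
 [-0.217   0.3084 -0.9262  0.2402]
 [ 0.517  -0.7685 -0.3771  0.7628]
 [ 0.      0.      0.      1.    ]]
{'time': 0.1, 'qpos': array([-1.4431,  0.3595,  1.5114, -0.    ,  1.2725, -0.1151]), 'dq': array([ 0.0003, -0.0023, -0.0038,  0.0014,  0.0012,  0.0014]), 'tau': array([ -0.0025, -52.8655, -27.935 ,  -0.0002,   0.0051,  -0.    ]), 'ee_pos': array([ 0.1442, -0.5818,  0.2305]), 'orientation': array([-0.0856,  0.7025, -0.7013,  0.0856]), 'force': array([-0.2144, -0.1443, -0.381 ]), 'torque': array([ 0.0161, -0.0101, -0.0293]), 'finger_gap': 1.002670977177364}
```

View pics/top0.png

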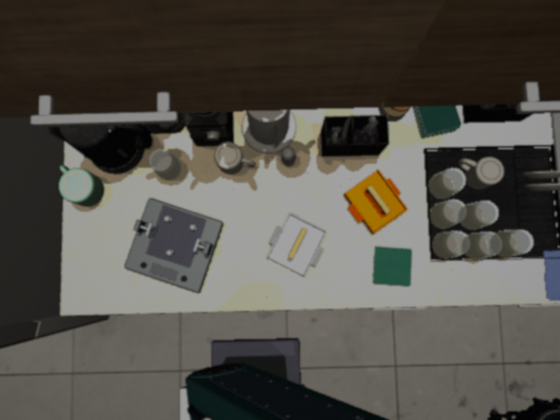

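View pics/side0.png

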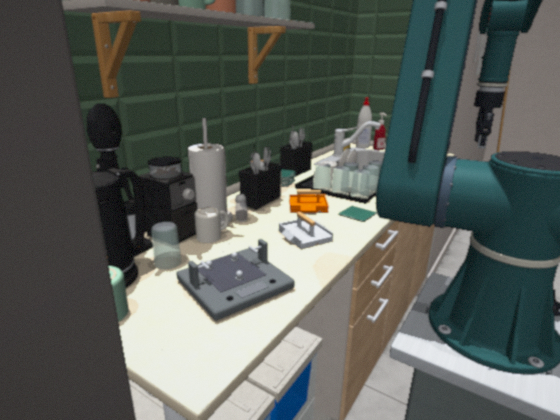

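The top view shows two tray-like things. The aluminium one with a wooden handle is at about (297,243), and the orange look-alike is at (376,202). The aluminium one fits the description. The scale is at (174,245). Next is an enlarged crop of the tray and the scale to confirm this.

```bash
python3 - <<'E'
import cv2,numpy as np
im=cv2.imread("pics/top0.png")
a=cv2.resize(im[195:300,120:230],None,fx=4,fy=4,interpolation=cv2.INTER_CUBIC)
b=cv2.resize(im[205:285,258:334],None,fx=4.6,fy=4.6,interpolation=cv2.INTER_CUBIC)
o=np.zeros((420,440+350,3),np.uint8);o[:,:440]=a;o[:b.shape[0],440:440+b.shape[1]]=b[:, :350]
cv2.imwrite("pics/crop1.png",o)
E
```

```text
(no output)
```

View pics/crop1.png

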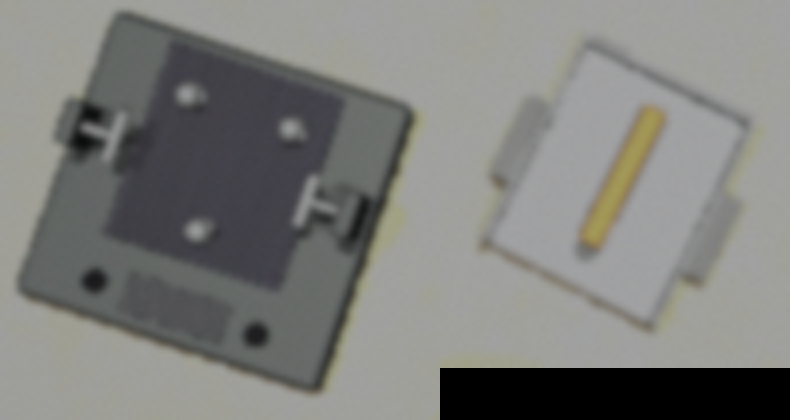

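The crop confirms the aluminium tray on the right and the scale on the left, with the front ball at crop (198,230) and the display at (175,305). I still need to know which side of the tray is open, so I'll take an enlarged side crop.

```bash
python3 - <<'E'
import cv2,numpy as np
im=cv2.imread("pics/side0.png")
a=cv2.resize(im[230:316,172:300],None,fx=3.4,fy=3.4,interpolation=cv2.INTER_CUBIC)
b=cv2.resize(im[205:250,273:338],None,fx=5.4,fy=5.4,interpolation=cv2.INTER_CUBIC)
o=np.zeros((300,795,3),np.uint8);o[:a.shape[0],:a.shape[1]]=a;o[:b.shape[0],440:440+b.shape[1]]=b
cv2.imwrite("pics/crop2.png",cv2.convertScaleAbs(o,alpha=1.2))
E
```

```text
(no output)
```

View pics/crop2.png

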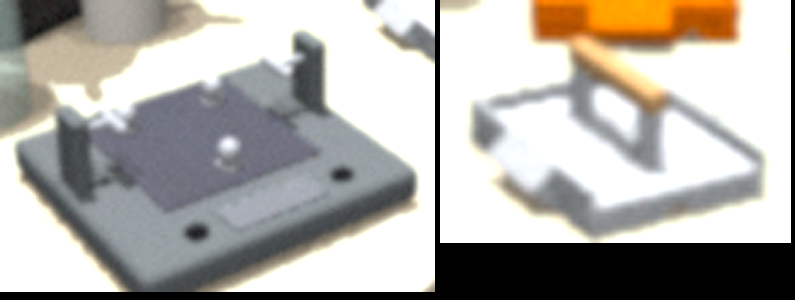

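The far side shows its inner rim, and the near right side shows bare slab, so the open side faces the robot. The scale's display also faces the robot, so the tray only needs a small turn. Next I'll fit both poses to the clicked points.

```bash
cat > fit.py <<'E'
import numpy as np
from scipy.optimize import least_squares
np.set_printoptions(precision=4,suppress=True)
C={n:np.load(f"{n}.npz") for n in("top","side")}
def proj(n,P):
    P=np.atleast_2d(P); T=C[n]["T"]; q=(P@T[:3,:3].T+T[:3,3])@C[n]["K"].T
    return q[:,:2]/q[:,2:]
def fit(obs,x0,fz=0):
    # obs: list of (cam, local xyz mm, pixel)
    def r(p):
        c,s=np.cos(p[2]),np.sin(p[2]); o=[]
        for n,l,px in obs:
            l=np.array(l)/1e3
            o.append(proj(n,[p[0]+c*l[0]-s*l[1],p[1]+s*l[0]+c*l[1],l[2]+fz])[0]-px)
        return np.ravel(o)
    s=least_squares(r,x0,loss="soft_l1"); return s.x,r(s.x).reshape(-1,2)
E
python3 - <<'E'
from fit import *
A=lambda x,y:np.array([120+(x+.5)/4-.5,195+(y+.5)/4-.5])
B=lambda x,y:np.array([258+(x-439.5)/4.6-.5,205+(y+.5)/4.6-.5])
S=lambda x,y:np.array([172+(x+.5)/3.4-.5,230+(y+.5)/3.4-.5])
U=lambda x,y:np.array([273+(x-439.5)/5.4-.5,205+(y+.5)/5.4-.5])
sc=[("top",(-45,0,42),A(198,230)),("top",(35,35,42),A(188,95)),("top",(35,-35,42),A(290,128)),
("top",(-5,60,67.3),A(115,136)),("top",(-5,-60,67.3),A(306,203)),
("top",(75,104,28),A(118,10)),("top",(75,-104,28),A(414,107)),("top",(-120,-104,28),A(317,392)),("top",(-120,104,28),A(18,290)),
("side",(-45,0,42),S(228,147)),("side",(35,-35,42),S(210,86))]
tr=[("top",(42,0,63),B(653,105)),("top",(-42,0,63),B(592,244)),("top",(65,55,28),B(588,40)),("top",(65,-55,28),B(749,122)),("top",(-65,-55,20),B(650,328)),("top",(-65,55,20),B(484,243)),
("side",(42,0,63),U(580,40)),("side",(-42,0,63),U(660,98)),("side",(-65,-55,28),U(762,157)),("side",(65,55,28),U(475,100))]
for n,o in(("scale",sc),("tray",tr)):
    for k in("all","top"):
        x,r=fit([q for q in o if k=="all" or q[0]=="top"],[.6,0,-.3]); print(n,k,x); print(r.T)
from scipy.spatial.transform import Rotation as R
from rig import bot
s=bot.read_state(); print(R.from_quat(s["orientation"]).as_matrix())
E
```

```text
scale all [ 0.5367  0.16   -0.3416]
[[ 0.0924  0.2161  0.3635  1.771  -1.0736 -0.8842  0.36   -0.0924 -1.6335
   0.3194  0.5913]
 [ 0.0123 -0.1367  0.0855  0.5248 -1.3191 -1.0152 -0.5274  0.5078  0.3274
   0.383  -0.1947]]
scale top [ 0.5364  0.1597 -0.3427]
[[ 0.167   0.3245  0.4637  1.8695 -0.9897 -0.7542  0.4662 -0.059  -1.5744]
 [ 0.1251 -0.029   0.2201  0.6204 -1.1763 -0.9303 -0.3639  0.6522  0.3909]]
tray all [ 0.5078 -0.1505 -0.4948]
[[ 0.5103 -1.2511 -1.0493  1.9898  0.815  -1.1806 -0.6892 -0.1018  0.9498
  -1.1616]
 [ 1.0632  0.6801 -1.1578  0.2035  0.6379 -0.3918 -0.4796 -0.9403 -1.3201
  -0.3996]]
tray top [ 0.5084 -0.1508 -0.4859]
[[ 0.5235 -0.9683 -1.1907  2.0132  1.2463 -0.9208]
 [ 0.755   0.5033 -1.323  -0.3027  0.3293 -0.3566]]
[[-0.9707 -0.0002  0.2404]
 [-0.2404  0.0017 -0.9707]
 [-0.0002 -1.     -0.0017]]
```

```bash
cat >> fit.py <<'E'
import cv2
def handle(img_rgb,roi):
    x0,y0,x1,y1=roi; h=cv2.cvtColor(np.ascontiguousarray(img_rgb[y0:y1,x0:x1]),cv2.COLOR_RGB2HSV)
    m=((h[...,0]>10)&(h[...,0]<32)&(h[...,1]>60)&(h[...,2]>90)).astype(np.uint8)
    n,l,st,ce=cv2.connectedComponentsWithStats(m); k=1+np.argmax(st[1:,4])
    p=np.argwhere(l==k)[:,::-1].astype(np.float32); return cv2.minAreaRect(p)[0:3],p.mean(0)+[x0,y0],len(p),p+[x0,y0]
def back(n,px,z):
    T=C[n]["T"]; d=T[:3,:3].T@np.linalg.solve(C[n]["K"],[px[0],px[1],1]); o=-T[:3,:3].T@T[:3,3]
    return o+d*(z-o[2])/d[2]
def goto(dst,yaw_z,s):
    from scipy.spatial.transform import Rotation as R
    M=R.from_quat(s["orientation"]).as_matrix(); d=M.T@(np.array(dst)-s["ee_pos"])/.025
    a=np.arctan2(M[1,2],M[0,2]); t=-(yaw_z-a); t=(t+np.pi/2)%np.pi-np.pi/2
    return d,np.degrees(t)/6
E
python3 - <<'E'
from fit import *
from rig import bot
im=cv2.imread("pics/top0.png")[:,:,::-1]
q=handle(im,(258,205,334,285)); print(q[:3])
P=np.array([back("top",p,.063)[:2] for p in q[3]]); c=P.mean(0); w,v=np.linalg.eigh(np.cov((P-c).T)); d=v[:,1]*np.sign(v[0,1])
print("handle",c,"yaw",np.arctan2(d[1],d[0]),"ext",np.ptp((P-c)@d),np.ptp((P-c)@v[:,0]), "mid", c+d*(((P-c)@d).max()+((P-c)@d).min())/2)
s=bot.read_state()
print(goto([.508,-.150,.12],-.49+np.pi/2,s), goto([.508,-.150,.037],-.49+np.pi/2,s))
E
```

```text
(((39.20000457763672, 38.099998474121094), (4.919349670410156, 33.09380340576172), 26.56505012512207), array([297.2686, 242.9371]), 175)
handle [ 0.5088 -0.1513] yaw -0.4902018499088609 ext 0.08323223682793213 0.012454683137543238 mid [ 0.5085 -0.1512]
(array([-18.2779,   4.447 , -13.257 ]), np.float64(6.997852308118027)) (array([-18.2772,   7.767 , -13.2513]), np.float64(6.997852308118027))
```

Emit:
drive_tool(
  commands=[
    [[70,-18.28,4.4,-13.25,7],[70,-18.28,4.4,-13.25,7],[70,-18.28,4.4,-13.25,7],[70,-18.28,4.4,-13.25,7],[70,-18.28,4.4,-13.25,7],[70,-18.28,4.4,-13.25,7],[70,-18.28,4.4,-13.25,7],[70,-18.28,4.4,-13.25,7],[70,-18.28,4.4,-13.25,7],[70,-18.28,4.4,-13.25,7],[70,-18.28,4.4,-13.25,7],[70,-18.28,4.4,-13.25,7],[70,-18.28,4.4,-13.25,7],[70,-18.28,4.4,-13.25,7],[70,-18.28,4.4,-13.25,7],[70,-18.28,4.4,-13.25,7],[70,-18.28,4.4,-13.25,7],[70,-18.28,4.4,-13.25,7]],
  ],
)

```text
time: 1.6
ee_pos: [0.5074, -0.1518, 0.1213]
orientation: [-0.172, -0.686, 0.686, 0.172]
force: [0.5, -0.5, -0.6]
finger_gap: 0.819
```

```bash
python3 - <<'E'
from fit import *
from rig import bot
s=bot.read_state(); print(s["time"],s["ee_pos"],s["qpos"],s["dq"],s["force"],s["finger_gap"])
print(goto([.5085,-.151,.037],-.49+np.pi/2,s))
c=bot.camera("side")["image"]; t=bot.camera("top")["image"]
o=np.hstack([cv2.resize(c[120:270,230:380],(400,400)),cv2.resize(t[180:300,240:360],(400,400))])
cv2.imwrite("pics/a1.png",o[:,:,::-1])
E
```

```text
1.6 [ 0.5074 -0.1518  0.1213] [-0.421   0.3885  1.7843 -0.0004  0.9693  1.6412] [-0.0146 -0.0061 -0.0002  0.0008 -0.0001  0.0039] [ 0.5208 -0.4509 -0.5514] 0.8186234760436603
(array([-0.0263,  3.3738, -0.0527]), np.float64(-0.010723995355376206))
```

View pics/a1.png

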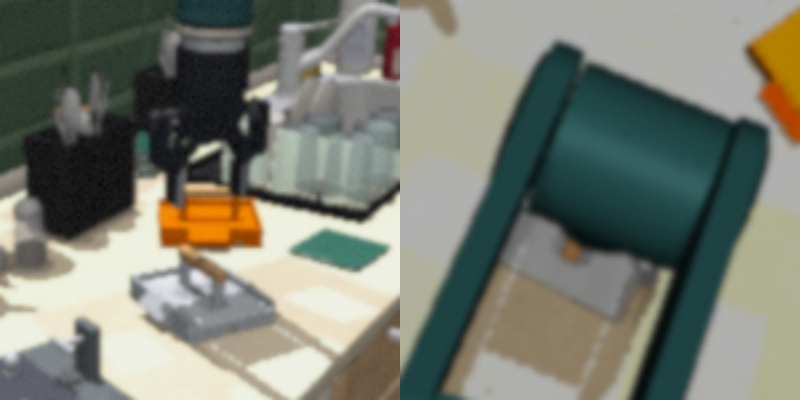

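The picture shows the open gripper straight over the handle with the jaws across it. I'll go down and close.

Emit:
drive_tool(
  commands=[
    [[70,0,1,0,0],[70,0,2,0,0],[70,0,2.8,0,0],[70,0,3.35,-0.03,0],[70,0,3.35,-0.03,0],[70,0,3.35,-0.03,0],[70,0,3.35,-0.03,0],[0,0,3.35,-0.03,0],[0,0,3.35,-0.03,0],[0,0,3.35,-0.03,0],[0,0,3.35,-0.03,0],[0,0,3.35,-0.03,0],[0,0,3.35,-0.03,0],[0,0,3.35,-0.03,0],[0,0,3.35,-0.03,0]],
  ],
)

```text
time: 2.95
ee_pos: [0.5089, -0.1503, 0.0381]
orientation: [0.172, 0.686, -0.686, -0.171]
force: [-1.1, 0.5, 6.3]
finger_gap: 0.153
```

```bash
python3 - <<'E'
from fit import *
from rig import bot
s=bot.read_state(); print(s["time"],s["ee_pos"],s["orientation"],s["force"],s["torque"],s["finger_gap"]*85.4)
E
```

```text
2.95 [ 0.5089 -0.1503  0.0381] [ 0.1719  0.686  -0.686  -0.1713] [-1.1197  0.4571  6.2983] [ 0.0914  0.089  -0.062 ] 13.029310001559153
```

Emit:
drive_tool(
  commands=[
    [[0,0,-0.4,0,0],[0,0,-1.0,0,0],[0,0,-1.8,0,0],[0,0,-2.6,0,0],[0,0,-3.4,0,0],[0,0,-4.2,0,0],[0,0,-4.8,0,0],[0,0,-5.0,0,0],[0,0,-5.0,0,0],[0,0,-5.0,0,0]],
  ],
)

```text
time: 3.78
ee_pos: [0.508, -0.15, 0.1621]
orientation: [0.171, 0.686, -0.686, -0.172]
force: [0.6, -0.1, -3.9]
finger_gap: 0.155
```

```bash
python3 - <<'E'
from fit import *
from rig import bot
s=bot.read_state(); print(s["time"],s["ee_pos"],s["orientation"],s["force"],s["torque"],s["finger_gap"]*85.4)
print(goto([.5365,.1605,.161],-.342+np.pi/2,s))
c=bot.camera("side")["image"]
cv2.imwrite("pics/a2.png",cv2.resize(c[120:270,230:380],(500,500))[:,:,::-1])
E
```

```text
3.7833 [ 0.508  -0.15    0.1621] [ 0.1713  0.686  -0.6859 -0.1718] [ 0.5625 -0.0916 -3.9225] [ 0.0428 -0.0272  0.0234] 13.223945719031938
(array([  4.842 ,   0.0495, -11.4954]), np.float64(-1.4143961687059374))
```

View pics/a2.png

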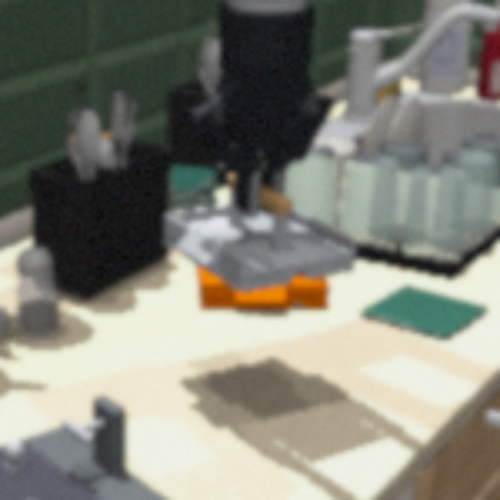

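The tray is held level in the air, and the measured weight is about 3.5 N. I'll carry it over the scale.

Emit:
drive_tool(
  commands=[
    [[0,0.4,0,-0.9,-0.1],[0,0.8,0,-1.9,-0.2],[0,1.2,0,-2.9,-0.4],[0,1.7,0,-3.9,-0.5],[0,2.1,0,-4.9,-0.6],[0,2.5,0,-5.9,-0.7],[0,2.9,0,-6.9,-0.9],[0,3.3,0,-7.9,-1.0],[0,3.7,0,-8.9,-1.1],[0,4.1,0,-9.8,-1.2],[0,4.5,0,-10.7,-1.3],[0,4.75,0,-11.3,-1.4],[0,4.84,0,-11.5,-1.41],[0,4.84,0,-11.5,-1.41],[0,4.84,0,-11.5,-1.41],[0,4.84,0,-11.5,-1.41]],
  ],
)

```text
time: 5.17
ee_pos: [0.5366, 0.1592, 0.1619]
orientation: [-0.12, -0.696, 0.697, 0.121]
force: [0.8, -0.2, -3.7]
finger_gap: 0.151
```

```bash
python3 - <<'E'
from fit import *
from rig import bot
s=bot.read_state(); print(s["time"],s["ee_pos"],s["orientation"],s["force"],s["torque"],s["finger_gap"]*85.4)
print(goto([.5365,.1605,.161],-.342+np.pi/2,s))
c=bot.camera("side")["image"];t=bot.camera("top")["image"]
cv2.imwrite("pics/a3s.png",c[:,:,::-1]);cv2.imwrite("pics/a3t.png",t[:,:,::-1])
o=np.hstack([cv2.resize(c[170:320,160:310],(400,400)),cv2.resize(t[190:300,120:230],(400,400))])
cv2.imwrite("pics/a3.png",o[:,:,::-1])
E
```

```text
5.1667 [0.5366 0.1592 0.1619] [-0.1203 -0.6964  0.697   0.1213] [ 0.7745 -0.2273 -3.7267] [-0.0348 -0.0452 -0.0164] 12.907817095770435
(array([ 0.0213,  0.0364, -0.0456]), np.float64(-0.012365485781399892))
```

View pics/a3.png

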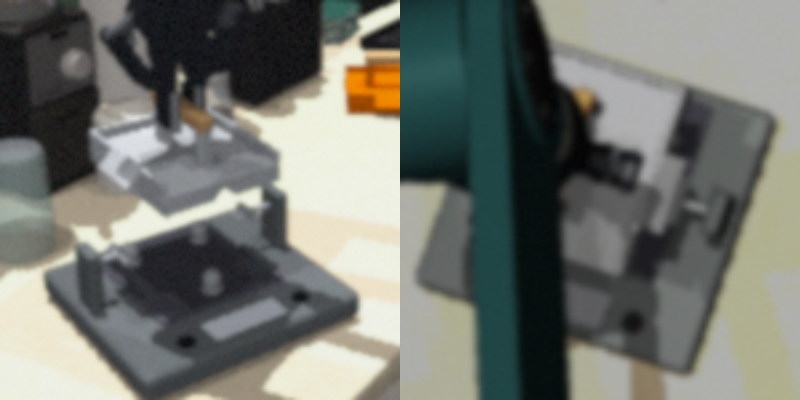

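The tray is above the scale, and its open side faces the display. I'll check the tray's position in the hand and its height against the model.

```bash
python3 - <<'E'
from fit import *
S=lambda x,y:np.array([160+(x+.5)/2.6667-.5,170+(y+.5)/2.6667-.5])
T=lambda x,y:np.array([120+(x+.5)/3.636-.5,190+(y+.5)/3.636-.5])
T=lambda x,y:np.array([120+(x-400+.5)/3.636-.5,190+(y+.5)/3.636-.5])
P=[.5366,.1592,-.342]; c,s=np.cos(P[2]),np.sin(P[2])
def pr(n,l,z): l=np.array(l)/1e3; return proj(n,[P[0]+c*l[0]-s*l[1],P[1]+s*l[0]+c*l[1],l[2]+z])[0]
for n,l,o in [("side",(-65,55,0),S(170,215)),("side",(-65,-55,0),S(279,178)),("side",(-65,-55,28),S(280,152)),("side",(65,55,28),S(91,128)),("side",(-42,0,63),S(208,128)),("side",(65,-55,28),S(196,97)),
 ("top",(65,-55,28),T(687,85)),("top",(-30,-69,14),T(650,232)),("top",(20,-69,14),T(683,160))]:
    print(n,l,pr(n,l,.1238)-o)
E
```

```text
side (-65, 55, 0) [-2.7627  1.1862]
side (-65, -55, 0) [-0.1184  1.184 ]
side (-65, -55, 28) [-0.4994 -0.5018]
side (65, 55, 28) [-1.6054  0.7262]
side (-42, 0, 63) [-0.8718 -3.8443]
side (65, -55, 28) [0.378  1.8817]
top (65, -55, 28) [-0.8201  0.3805]
top (-30, -69, 14) [2.5962 0.2638]
top (20, -69, 14) [0.4598 0.064 ]
```

Emit:
drive_tool(
  commands=[
    [[0,0.02,0.4,-0.04,0],[0,0.02,0.9,-0.05,0],[0,0.02,1.4,-0.05,0],[0,0.02,1.8,-0.05,0],[0,0.02,2.1,-0.05,0],[0,0.02,2.2,-0.05,0],[0,0.02,2.2,-0.05,0],[0,0.02,2.2,-0.05,0]],
  ],
)

```text
time: 5.93
ee_pos: [0.5374, 0.1616, 0.1077]
orientation: [0.121, 0.697, -0.697, -0.12]
force: [-0.5, -0.3, -2.9]
finger_gap: 0.148
```

```bash
python3 - <<'E'
from fit import *
from rig import bot
s=bot.read_state(); print(s["time"],s["ee_pos"],s["orientation"],s["force"],s["torque"],s["finger_gap"]*85.4)
print(goto([.5365,.1605,.0814],-.342+np.pi/2,s))
c=bot.camera("side")["image"];t=bot.camera("top")["image"]
o=np.hstack([cv2.resize(c[190:310,170:290],(400,400)),cv2.resize(t[190:300,120:230],(400,400))])
cv2.imwrite("pics/a4.png",o[:,:,::-1])
E
```

```text
5.9333 [0.5374 0.1616 0.1077] [ 0.1206  0.6968 -0.6967 -0.1205] [-0.4519 -0.281  -2.9035] [-0.0467  0.0147 -0.0277] 12.668172431209463
(array([0.0178, 1.0519, 0.0547]), np.float64(-0.006397427931302309))
```

View pics/a4.png

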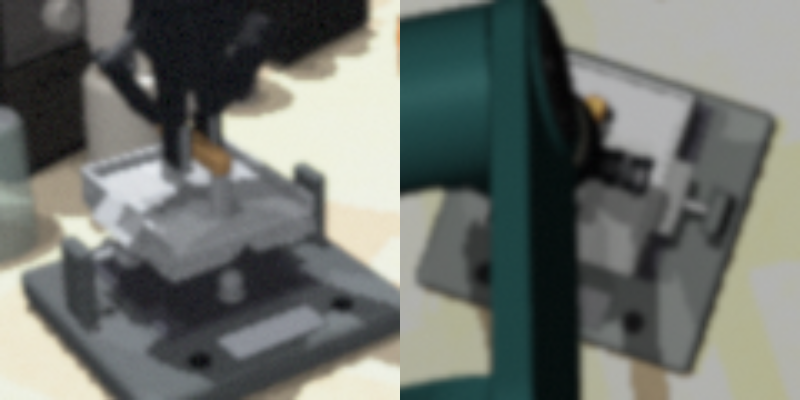

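The tray is level, centred between the catches and just above the bars. I'll press it down slowly.

Emit:
drive_tool(
  commands=[
    [[0,0.01,0.12,0.03,0],[0,0.01,0.24,0.03,0],[0,0.01,0.36,0.03,0],[0,0.01,0.48,0.03,0],[0,0.01,0.6,0.03,0],[0,0.01,0.7,0.03,0],[0,0.01,0.8,0.03,0],[0,0.01,0.9,0.03,0],[0,0.01,1.0,0.03,0],[0,0.01,1.07,0.03,0],[0,0.01,1.1,0.03,0],[0,0.01,1.1,0.03,0],[0,0.01,1.1,0.03,0],[0,0.01,1.1,0.03,0]],
  ],
)

```text
time: 7.2
ee_pos: [0.5367, 0.1616, 0.0811]
orientation: [0.121, 0.697, -0.696, -0.121]
force: [-2.2, 1.2, 7.5]
finger_gap: 0.148
```

```bash
python3 - <<'E'
from fit import *
from rig import bot
s=bot.read_state(); print(s["time"],s["ee_pos"],s["orientation"],s["force"],s["torque"],s["finger_gap"]*85.4)
print(goto([.5365,.1605,.0814],-.342+np.pi/2,s))
E
```

```text
7.2 [0.5367 0.1616 0.0811] [ 0.1208  0.6971 -0.6963 -0.1205] [-2.2293  1.2358  7.5359] [ 0.2924  0.3429 -0.0753] 12.607189616068162
(array([-0.0059, -0.012 ,  0.0442]), np.float64(-0.009528554839510716))
```

At z = 81.1 mm against the 81.4 mm predicted for home, with contact force, it appears seated. I'll release it and rise straight up.

Emit:
drive_tool(
  commands=[
    [[13,0,-0.03,0,0],[30,0,-0.03,0,0],[45,0,-0.03,0,0],[50,0,-0.03,0,0],[50,0,-0.03,0,0],[50,0,-0.03,0,0],[50,0,-0.4,0,0],[50,0,-1.0,0,0],[50,0,-2.0,0,0],[50,0,-3.0,0,0],[50,0,-4.0,0,0],[50,0,-5.0,0,0],[50,0,-6.0,0,0],[50,0,-6.0,0,0]],
  ],
)

```text
time: 8.37
ee_pos: [0.5398, 0.1616, 0.2361]
orientation: [0.124, 0.698, -0.696, -0.117]
force: [1.1, -0.6, 0.4]
finger_gap: 0.583
```

Emit:
drive_tool(
  commands=[
    [[50,0,0,1,0],[50,0,0,2,0],[50,0,0,3,0],[50,0,0,4,0],[50,0,0,5,0],[50,0,0,6,0],[50,0,0,7,0],[50,0,0,8,0],[50,0,0,9,0],[50,0,0,10,0],[50,0,0,11,0],[50,0,0,12,0],[50,0,0,12,0],[50,0,0,12,0]],
  ],
)

```text
time: 9.53
ee_pos: [0.4354, -0.1223, 0.2302]
orientation: [0.122, 0.697, -0.697, -0.121]
force: [0.3, 0.9, -0.3]
finger_gap: 0.586
```

```bash
python3 - <<'E'
from fit import *
from rig import bot
s=bot.read_state(); print(s["time"],s["ee_pos"],s["force"],s["finger_gap"]*85.4)
c=bot.camera("side")["image"];t=bot.camera("top")["image"]
q=handle(t,(140,200,215,285)); print(q[:3])
P=np.array([back("top",p,.1063)[:2] for p in q[3]]); m=P.mean(0); w,v=np.linalg.eigh(np.cov((P-m).T)); d=v[:,1]*np.sign(v[0,1])
print("handle",m,"yaw",np.arctan2(d[1],d[0]),np.ptp((P-m)@d))
# predicted side points at home with fitted scale
S=np.array([.5367,.1602,-.342]);cc,ss=np.cos(S[2]),np.sin(S[2])
for l in [(-65,55,0),(-65,-55,0),(65,55,28),(-42,0,63),(42,0,63)]:
    l=np.array(l)/1e3; p=proj("side",[S[0]+cc*l[0]-ss*l[1],S[1]+ss*l[0]+cc*l[1],l[2]+.0433])[0]
    print("pred",l,(p-[170,200]+.5)*3.3333-.5)
o=np.hstack([cv2.resize(c[200:320,170:290],(400,400)),cv2.resize(t[190:300,120:230],(400,400))])
cv2.imwrite("pics/a5.png",o[:,:,::-1])
E
```

```text
9.5333 [ 0.4354 -0.1223  0.2302] [ 0.2993  0.929  -0.3377] 50.035908683215254
(((30.578466415405273, 34.02769470214844), (6.101701736450195, 33.83671188354492), 19.440034866333008), array([170.5122, 234.1171]), 205)
handle [0.5354 0.1591] yaw -0.3403774756986285 0.08214947008236163
pred [-0.065  0.055  0.   ] [174.3425 283.9963]
pred [-0.065 -0.055  0.   ] [314.2405 231.6649]
pred [0.065 0.055 0.028] [ 82.1432 166.7566]
pred [-0.042  0.     0.063] [226.1398 159.7688]
pred [0.042 0.    0.063] [164.0641 114.2288]
```

View pics/a5.png

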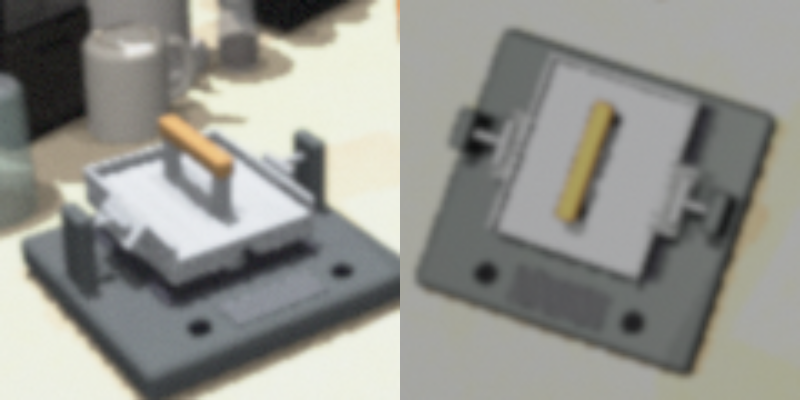

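The picture shows the tray home between the catches:
- **Ridges:** both sit below the bars.
- **Front corners:** they lie at crop (178,287) and (315,238), against (174,284) and (314,232) predicted for home. A tray standing 7 mm too high would appear about 14 px higher.
- **Handle yaw:** -0.340, against -0.342 for the scale.

I'll hand it in.

```bash
python3 -c "
from rig import bot
print(bot.job_done())"
```

```text
the job is handed in; nothing more can be done
None
```

The tray is back on the scale with its open side over the display. I lifted it by its handle, pressed it level past both catches, let go and moved the arm clear. I handed the job in at about 9.6 s of the 45 s; no verdict is reported.

What the last checks showed:
- **Height:** with the tray pressed down, the TCP was at 81.1 mm, against 81.4 mm expected for home. If the balls had missed the grooves, it would be 7 mm higher.
- **Direction and position:** after release, the handle's yaw was -0.340 rad, against -0.342 for the scale. Its centre was within about 1.5 mm of the fitted seat.
- **Side view:** the tray's corners matched the home prediction within about 2 px. The front corners appeared 1–2 px lower than predicted, which is within clicking error. Both ridges were under the bars.
- **Level:** I judged this from the side-view corners and did not measure it separately.
- **Bystanders:** the arm stayed clear of them on every move. I did not measure their positions again at the end.

One reading disagreed: in the first top view the tray measured about 101 mm wide instead of 110 mm. I put this down to faint edges. It was even on both sides and did not affect the grasp.

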